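Stand the casting rings on their formers

ROBOT

A 6-joint arm with a two-finger parallel gripper is mounted at the origin on the work surface. World frame = base frame: x ahead of the robot, y to its left, z up, the work surface at z = 0. Lengths are in m, angles in rad, forces in N, time in s.
With the tool pointing down it reaches from about 0.2 to 0.875 m from the base axis. Payload 3.4 kg.
Tool frame: the origin (TCP) lies at the very end of the fingers, on their centre line; the grasp point (between the pads) lies 19 mm behind it; z points along the fingers, y is the line along which they close (so a half turn about z gives the same grasp; the last joint's range is limited). The gripper opens to 94 mm and grips with 3 to 60 N. Pads are 16 mm wide; open, the fingers measure 119 mm over their backs; the gripper's body (75 mm by 177 mm) begins 78 mm behind the grasp point.
Start: joints at [1.032, 0.276, 1.505, -0, 1.361, -0.121], TCP at [0.233, 0.526, 0.205] pointing down, gripper open.
Joint ranges: [-2.89, 2.89], [-0.75, 2.08], [0.22, 2.7], [-1.18, 4.32], [0.11, 2.71], [-2.7, 2.7]. Speed limits (rad/s): [2.57, 2.57, 3.14, 3.14, 3.14, 3.14].

INTERFACE

Orientations are given as [roll, pitch, yaw] about the fixed x, y, z axes, in that order (R = Rz(yaw) Ry(pitch) Rx(roll)).
In Python, from cell import status, cams, robot gives the robot as it stands. The module is installed in compiled form; this text tells all that it offers.
- The arm moves only by the shell command python3 -m handwheel 'ROWS' [FORCE]. ROWS is JSON, a list of rows, each an object of numbers: "gripper": the opening, from 0 (shut) to 1 (fully open); "dx", "dy", "dz": the shift along the tool's x, y, z as a fraction of full scale; "ax", "ay", "az": the turn, a rotation vector about the tool's x, y, z as a fraction of full scale. In form: [{"gripper": .., "dx": .., "dy": .., "dz": .., "ax": .., "ay": .., "az": ..}, ...]. A call has exactly 8 rows; each row is the pose to reach, as a shift and turn from the pose commanded when the call began, along the tool's axes at that moment, turning the shorter way round; what a row does not reach only later rows make up. Full scale, the value 1, is 20 cm for a shift and pi rad for a turn. A row lasts 1/10 s, in which the tool goes at most 50 mm and 8.59 degrees, less where a joint would pass 70% of its speed; a pose out of reach is approached as far as the arm can. A call with a number of a shift or a turn outside -1 to 1 is refused whole. A call with a gripper value outside its range is refused whole. The fingers move at their own pace and stop on an object; FORCE is the grip in N (left out, the last holds). Time passes only in rows, so rows that repeat a pose let the fingers close, or fill a call up. It gives the time, the measured TCP pose, the force, the opening and the grip force at its end, in the units of the state.
- status.read_state(): the state, without advancing time (a new reading comes with each control period).
- cams.camera(name): name is "side" or "top" or "wrist"; returns the picture (420x560x3 uint8, red, green, blue); there is no depth.
- cams.calibration(name): a dict with "intrinsics" (3x3 intrinsics, pixels), "distortion" ([k1, k2, p1, p2, k3] as OpenCV has them; the pictures are not rectified), "R" (3x3) and "t" (3): a world point X has camera coordinates R X + t. Camera axes: x right, y down, z forward; pixel columns grow to the right and rows downward; lengths in m; the calibration is good to about 2 mm. A picture is of the moment at which its call begins: read the wrist's pose just before it. calibration takes no time and is no camera call; for the wrist camera it gives the pose at the moment of the call.
- robot.hand_in(): hands the job in; it is judged then, once.
The state is a dict: "time_s": time; "joint_positions": joint angles; "qvel": joint speeds; "tau": joint torques, N m; "eef_pos": TCP position; "ee_rot": TCP orientation; "wrist_force": force on the tool from outside, world axes, zero at the start; "wrist_torque": the same for the moment, N m; "width": finger opening in m; "finger_force": force on a finger pad.
Only numpy, scipy, OpenCV 4.12 (cv2) and the standard library are available. Lean on these libraries where they do the work, as an engineer would, in place of code of your own. Each camera call takes 0.05 s, during which the arm holds its last target. There are 200 camera calls.

TASK

Stand each of the four open steel casting rings upright on the former of its own size (largest ring on largest former, and so on), flat on the flange around the cone, and let go of it. Work from the largest ring down to the smallest, because the big one takes longest to set once filled; leave the plaster cylinder and the dental cast where they are.

Things in the scene. Friction and masses are not known exactly. Their poses are not given: they have to be found in the camera images.
- ring_small: casting ring, the smallest of four: a loose plain steel tube standing upright, open at both ends, outer diameter 30, wall 2.5, height 50 mm, about 85 g. Origin at the centre of its lower end, z up. Round, so any yaw grips alike.
- ring_medium: casting ring, the second smallest of four: a loose plain steel tube standing upright, open at both ends, outer diameter 42, wall 2.5, height 55 mm, about 130 g. Origin at the centre of its lower end, z up. Round, so any yaw grips alike.
- ring_large: casting ring, the second largest of four: a loose plain steel tube standing upright, open at both ends, outer diameter 54, wall 2.5, height 60 mm, about 190 g. Origin at the centre of its lower end, z up. Round, so any yaw grips alike.
- ring_giant: casting ring, the largest of four: a loose plain steel tube standing upright, open at both ends, outer diameter 66, wall 2.5, height 65 mm, about 250 g. Origin at the centre of its lower end, z up. Round, so any yaw grips alike.
- former_small: ring former, the smallest of four: a pale grey round base fixed to the bench, a flat flange of diameter 52 and thickness 5 mm with a low central cone, 9 mm wide at its foot and 8 mm high above the flange. The ring of the same rank stands on the flange around the cone, with 8.0 mm to spare all round. Origin at the centre of its underside on the bench, z up.
- former_medium: ring former, the second smallest of four: a pale grey round base fixed to the bench, a flat flange of diameter 64 and thickness 5 mm with a low central cone, 20 mm wide at its foot and 10 mm high above the flange. The ring of the same rank stands on the flange around the cone, with 8.5 mm to spare all round. Origin at the centre of its underside on the bench, z up.
- former_large: ring former, the second largest of four: a pale grey round base fixed to the bench, a flat flange of diameter 76 and thickness 5 mm with a low central cone, 30 mm wide at its foot and 12 mm high above the flange. The ring of the same rank stands on the flange around the cone, with 9.5 mm to spare all round. Origin at the centre of its underside on the bench, z up.
- former_giant: ring former, the largest of four: a pale grey round base fixed to the bench, a flat flange of diameter 88 and thickness 5 mm with a low central cone, 41 mm wide at its foot and 14 mm high above the flange. The ring of the same rank stands on the flange around the cone, with 10.0 mm to spare all round. Origin at the centre of its underside on the bench, z up.
- mould: bystander: a solid cream plaster cylinder, diameter 48, height 52 mm, standing loose on the bench; not a ring. Origin at the centre of its underside.
- cast: bystander: a loose plaster dental cast, a slab 50 x 56 mm with a horseshoe of teeth, 26 mm high in all; origin at the centre of its underside. The ten listed things stand with their centres at least 115 mm apart at the start; between them lie only three small fixed articles (two blue discs 4 mm high, a green glass dish 20 mm high), none within 50 mm of a ring's centre. The taller equipment (up to 130 mm) stands outside the dark mat.

How it is judged:
By the outcome, as a careful person would: the job done as asked, in the order asked, and still so for the second after the job is handed in, with the robot touching nothing.
It also fails if it takes over 120 s, if anything falls off the work surface, if the arm or the gripper's body presses on something with over 40 N, if the wrist force passes 120 N, or if a joint passes its speed limit or range.

## Working session

There is one attempt and no reset: what is moved stays moved. The work goes in short steps, Python scripts to look and compute and a shell command to move; the robot and the scene stay as the last step left them, time stands still between calls to the robot, and variables do not carry over. Pictures are saved under pics/ and viewed, at most 14 in all, crops included, and the job is handed in when it is done.

```bash
mkdir -p pics
python3 - <<'E'
from cell import status,cams
import cv2
s=status.read_state();print({k:s[k] for k in('time_s','eef_pos','ee_rot','width')})
for n in('top','side'):
    cv2.imwrite(f'pics/{n}0.png',cams.camera(n)[:,:,::-1])
    c=cams.calibration(n);print(n,c)
E
```

```text
{'time_s': 0.0, 'eef_pos': array([0.23304652, 0.52507163, 0.20463863]), 'ee_rot': array([-3.13987343e+00, -2.03935579e-04,  2.72376600e+00]), 'width': 0.0941671803544883}
top {'intrinsics': array([[538.86219323,   0.        , 274.30813548],
       [  0.        , 538.86219323, 208.0348678 ],
       [  0.        ,   0.        ,   1.        ]]), 'distortion': array([-0.02912372,  0.        ,  0.        ,  0.        ,  0.        ]), 'R': array([[-0.01643436, -0.99986   , -0.00314621],
       [-0.99870706,  0.01656664, -0.04806001],
       [ 0.0481054 ,  0.00235231, -0.9988395 ]]), 't': array([0.00518839, 0.5118455 , 1.34182823])}
side {'intrinsics': array([[385.70738807,   0.        , 280.67808246],
       [  0.        , 385.70738807, 211.29839313],
       [  0.        ,   0.        ,   1.        ]]), 'distortion': array([0.01934282, 0.        , 0.        , 0.        , 0.        ]), 'R': array([[ 0.94572293, -0.32488389, -0.00765512],
       [-0.22528959, -0.63846762, -0.73593729],
       [ 0.23420663,  0.69771739, -0.67700643]]), 't': array([-0.47615849,  0.15498996,  0.87008976])}
```

View pics/top0.png

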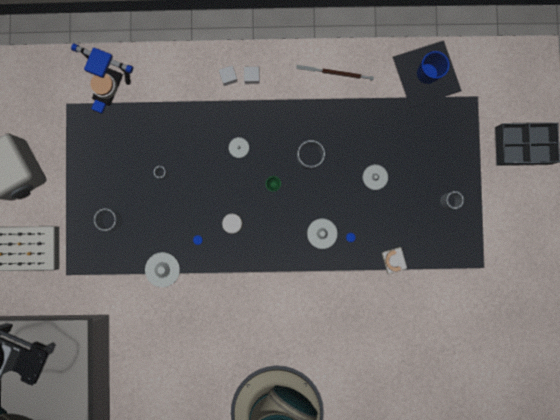

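View pics/side0.png

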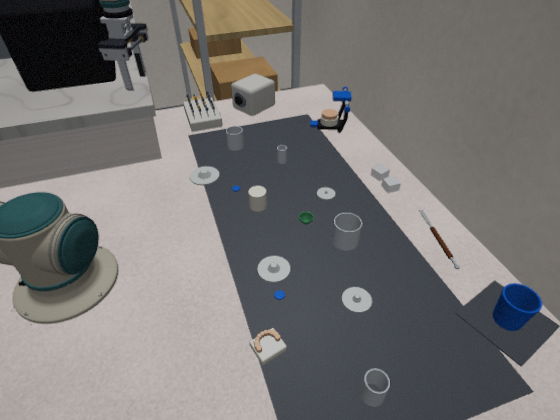

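The top view shows the formers at about (162,270) giant, (322,233) large, (375,177) medium and (238,148) small. The rings are at (311,153) giant, (105,220) large, (454,200) medium and (159,172) small. The side view agrees, with nothing tipped over. Next I'll measure them.

```bash
cat > h.py <<'E'
import cv2,numpy as np
def ray(c,uv,z):
    n=cv2.undistortPoints(np.array([[uv]],float),c['intrinsics'],c['distortion'])[0,0]
    d=c['R'].T@np.r_[n,1]; o=-c['R'].T@c['t']
    return o+d*(z-o[2])/d[2]
def pix(c,X):
    return cv2.projectPoints(np.array([X],float),cv2.Rodrigues(c['R'])[0],c['t'],c['intrinsics'],c['distortion'])[0][0,0]
E
python3 - <<'E'
from h import *
from cell import cams
c=cams.calibration('top');im=cv2.imread('pics/top0.png');g=cv2.cvtColor(im,6)
out=[]
for n,uv,D in(('giant',(162,270),88),('large',(322,233),76),('medium',(375,177),64),('small',(238,148),52)):
    u,v=uv;w=24;k=g[v-w:v+w,u-w:u+w]
    r=D/2*.539/1.33
    if n=='giant':
        K=4;b=cv2.resize(k,None,fx=K,fy=K,interpolation=cv2.INTER_CUBIC)
        h=cv2.HoughCircles(b,3,2,100,param1=80,param2=20,minRadius=int(r*K-5),maxRadius=int(r*K+5))[0,0] if 0 else cv2.HoughCircles(b,cv2.HOUGH_GRADIENT,2,100,param1=80,param2=20,minRadius=int(r*K-5),maxRadius=int(r*K+5))[0,0]
        p=h[:2]/K-.375+[u-w,v-w];rr=h[2]/K
    else:
        m=(k>90).astype('uint8');cs,_=cv2.findContours(m,0,1);q=max(cs,key=cv2.contourArea)
        p,rr=cv2.minEnclosingCircle(q);p=np.array(p)+[u-w,v-w]
    P=ray(c,p,.005);print('former',n,p.round(1),P.round(4),'D',2*rr/r*D/2)
for n,uv,D,H in(('giant',(311,153),66,65),('large',(105,220),54,60),('medium',(455,200),42,55),('small',(159,172),30,50)):
    u,v=uv;w=24;K=4;r=D/2*.539/(1.335-H/1000)*K
    b=cv2.resize(g[v-w:v+w,u-w:u+w],None,fx=K,fy=K,interpolation=cv2.INTER_CUBIC)
    h=cv2.HoughCircles(b,cv2.HOUGH_GRADIENT,2,100,param1=60,param2=15,minRadius=int(r-4),maxRadius=int(r+4))[0,0]
    p=h[:2]/K-.375+[u-w,v-w];P=ray(c,p,H/1000);print('ring',n,p.round(1),P.round(4),h[2]/r*D)
    b=cv2.cvtColor(b,8);cv2.circle(b,(int(h[0]),int(h[1])),int(h[2]),(0,0,255),1);out.append(b)
cv2.imwrite('pics/rings.png',np.hstack(out))
w=cams.calibration('wrist');print(w)
E
```

```text
former giant [161.4 269.4] [0.3623 0.2837 0.005 ] D 86.85714
former large [321.8 233.2] [ 0.4467 -0.1219  0.005 ] D 75.68719368476371
former medium [374.8 176.8] [ 0.5872 -0.2593  0.005 ] D 63.467206583394635
former small [238.3 147.2] [0.6686 0.0858 0.005 ] D 50.908680209865814
ring giant [310.9 153.4] [ 0.6407 -0.0943  0.065 ] 64.08905
ring large [105.4 219.9] [0.4876 0.4078 0.06  ] 49.08395
ring medium [455.4 199.4] [ 0.5236 -0.4456  0.055 ] 44.883114
ring small [159.9 171.9] [0.6036 0.2762 0.05  ] 33.13822
{'intrinsics': array([[346.75922158,   0.        , 278.45151405],
       [  0.        , 346.75922158, 212.0398687 ],
       [  0.        ,   0.        ,   1.        ]]), 'distortion': array([-0.03105385,  0.        ,  0.        ,  0.        ,  0.        ]), 'R': array([[ 0.40595248,  0.91389293, -0.00151733],
       [ 0.87864175, -0.38983609,  0.2757109 ],
       [ 0.25137874, -0.11325871, -0.96123941]]), 't': array([-0.57550028, -0.03014163,  0.39077141])}
```

View pics/rings.png

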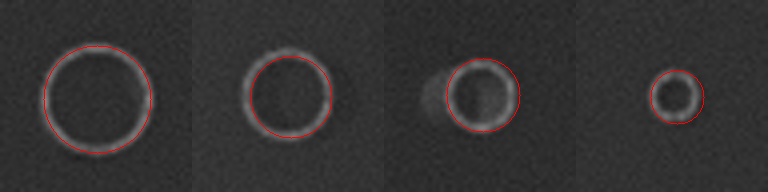

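The circle fits agree with the stated sizes. The large ring's circle sits about 0.7 px off, so I correct it to roughly (0.489, 0.4095). I'll turn the tool to yaw π/2, which makes tool x = +y, tool y = +x and tool z = down, and head for the giant ring.

```bash
python3 -m handwheel '[{"gripper":1,"dx":-1,"dy":-0.64,"dz":0,"ax":0,"ay":0,"az":0.367},{"gripper":1,"dx":-1,"dy":-0.64,"dz":0,"ax":0,"ay":0,"az":0.367},{"gripper":1,"dx":-1,"dy":-0.64,"dz":0,"ax":0,"ay":0,"az":0.367},{"gripper":1,"dx":-1,"dy":-0.64,"dz":0,"ax":0,"ay":0,"az":0.367},{"gripper":1,"dx":-1,"dy":-0.64,"dz":0,"ax":0,"ay":0,"az":0.367},{"gripper":1,"dx":-1,"dy":-0.64,"dz":0,"ax":0,"ay":0,"az":0.367},{"gripper":1,"dx":-1,"dy":-0.64,"dz":0,"ax":0,"ay":0,"az":0.367},{"gripper":1,"dx":-1,"dy":-0.64,"dz":0,"ax":0,"ay":0,"az":0.367}]' 20
```

```text
time_s: 0.9
eef_pos: [0.3643, 0.3267, 0.2051]
ee_rot: [-3.141, 0.0, 1.564]
wrist_force: [0.0, 0.4, 0.1]
width: 0.0939
finger_force: 0.0
```

```bash
python3 -m handwheel '[{"gripper":1,"dx":-1,"dy":0.7,"dz":0,"ax":0,"ay":0,"az":0},{"gripper":1,"dx":-1,"dy":0.7,"dz":0,"ax":0,"ay":0,"az":0},{"gripper":1,"dx":-1,"dy":0.7,"dz":0,"ax":0,"ay":0,"az":0},{"gripper":1,"dx":-1,"dy":0.7,"dz":0,"ax":0,"ay":0,"az":0},{"gripper":1,"dx":-1,"dy":0.7,"dz":0,"ax":0,"ay":0,"az":0},{"gripper":1,"dx":-1,"dy":0.7,"dz":0,"ax":0,"ay":0,"az":0},{"gripper":1,"dx":-1,"dy":0.7,"dz":0,"ax":0,"ay":0,"az":0},{"gripper":1,"dx":-1,"dy":0.7,"dz":0,"ax":0,"ay":0,"az":0}]'
python3 -m handwheel '[{"gripper":1,"dx":-1,"dy":0.68,"dz":0,"ax":0,"ay":0,"az":0},{"gripper":1,"dx":-1,"dy":0.68,"dz":0,"ax":0,"ay":0,"az":0},{"gripper":1,"dx":-1,"dy":0.68,"dz":0,"ax":0,"ay":0,"az":0},{"gripper":1,"dx":-1,"dy":0.68,"dz":0,"ax":0,"ay":0,"az":0},{"gripper":1,"dx":-1,"dy":0.68,"dz":0,"ax":0,"ay":0,"az":0},{"gripper":1,"dx":-1,"dy":0.68,"dz":0,"ax":0,"ay":0,"az":0},{"gripper":1,"dx":-1,"dy":0.68,"dz":0,"ax":0,"ay":0,"az":0},{"gripper":1,"dx":-1,"dy":0.68,"dz":0,"ax":0,"ay":0,"az":0}]'
cat > look.py <<'E'
import sys
from h import *
from cell import cams,status
name=sys.argv[1];X=np.array(list(map(float,sys.argv[2:5])));D=float(sys.argv[5])
s=status.read_state();c=cams.calibration('wrist');im=cams.camera('wrist')[:,:,::-1].copy()
p=pix(c,X);depth=(c['R']@X+c['t'])[2];r=D/2*c['intrinsics'][0,0]/depth
g=cv2.GaussianBlur(cv2.cvtColor(im,6),(3,3),0)
h=cv2.HoughCircles(g,cv2.HOUGH_GRADIENT,1.5,10,param1=60,param2=20,minRadius=int(r*.93),maxRadius=int(r*1.07)+1)
print('tcp',s['eef_pos'].round(4),s['ee_rot'].round(3),'pred px',p.round(1),'r',round(r,1))
if h is not None:
    a=h[0];a=a[np.argsort(np.hypot(*(a[:,:2]-p).T))][:4]
    for q in a: print(q,ray(c,q[:2].astype(float),X[2]).round(4))
    cv2.circle(im,(int(a[0][0]),int(a[0][1])),int(a[0][2]),(0,0,255),1)
cv2.circle(im,(int(p[0]),int(p[1])),3,(0,255,0),1)
cv2.imwrite(f'pics/{name}.png',im)
E
python3 look.py rg .6407 -.0943 .065 66
```

```text
time_s: 1.7
eef_pos: [0.5032, 0.1282, 0.2051]
ee_rot: [-3.14, -0.001, 1.571]
wrist_force: [-0.0, 0.3, 0.0]
width: 0.094
finger_force: 0.0
time_s: 2.5
eef_pos: [0.6392, -0.0702, 0.2055]
ee_rot: [-3.141, -0.001, 1.573]
wrist_force: [-0.7, -0.2, 1.2]
width: 0.094
finger_force: 0.0
tcp [ 0.6392 -0.0702  0.2055] [-3.141e+00 -1.000e-03  1.573e+00] pred px [277.8 225.7] r 34109.2
```

View pics/rg.png

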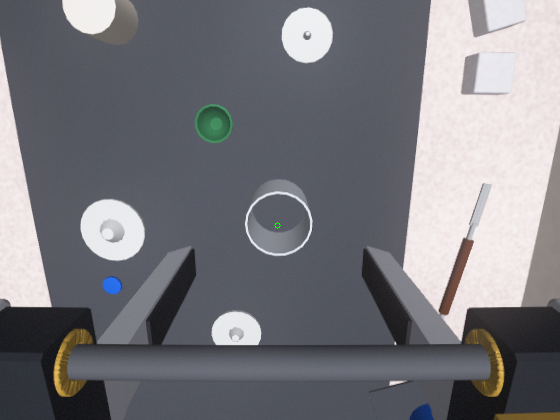

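The wrist picture shows the giant ring's rim centred at about (279,223). The prediction from the top view was (278,226), so they agree within 3 mm. I'll fix the unit slip in the script and measure from the same frame.

```bash
sed -i 's/r=D\/2\*c/r=D\/2000*c/' look.py; python3 look.py rg2 .6407 -.0943 .065 66; python3 look.py fl -- 2>/dev/null
python3 - <<'E'
from h import *
from cell import cams
c=cams.calibration('wrist');im=cv2.imread('pics/rg2.png')
m=((im.min(2)>165)).astype('uint8');cs,_=cv2.findContours(m,0,1)
for q in cs:
    a=cv2.contourArea(q)
    if 1200<a<6000 :
        e=cv2.fitEllipse(q);P=ray(c,e[0],.005);print('blob',np.round(e[0]),np.round(e[1],1),P.round(4))
E
```

```text
tcp [ 0.6392 -0.0702  0.2057] [-3.141e+00 -1.000e-03  1.573e+00] pred px [277.7 225.5] r 34.1
[278.25 222.75  33.55] [ 0.6412 -0.0915  0.065 ]
[281.25 198.75  32.8 ] [ 0.644  -0.0676  0.065 ]
[116.25 225.75  34.3 ] [ 0.4832 -0.095   0.065 ]
[108.75 234.75  35.8 ] [ 0.4745 -0.1044  0.065 ]
blob [236. 329.] [34.7 51.3] [ 0.5879 -0.2526  0.005 ]
blob [112. 229.] [57.4 66. ] [ 0.4481 -0.1195  0.005 ]
blob [307.  35.] [50.1 54.6] [0.6694 0.0863 0.005 ]
blob [89. 14.] [35.1 56. ] [0.4531 0.1064 0.005 ]
```

```bash
python3 -m handwheel '[{"gripper":1,"dx":-0.11,"dy":0.01,"dz":0,"ax":0,"ay":0,"az":0},{"gripper":1,"dx":-0.11,"dy":0.01,"dz":0.15,"ax":0,"ay":0,"az":0},{"gripper":1,"dx":-0.11,"dy":0.01,"dz":0.3,"ax":0,"ay":0,"az":0},{"gripper":1,"dx":-0.11,"dy":0.01,"dz":0.5,"ax":0,"ay":0,"az":0},{"gripper":1,"dx":-0.11,"dy":0.01,"dz":0.7,"ax":0,"ay":0,"az":0},{"gripper":1,"dx":-0.11,"dy":0.01,"dz":0.85,"ax":0,"ay":0,"az":0},{"gripper":1,"dx":-0.11,"dy":0.01,"dz":0.9,"ax":0,"ay":0,"az":0},{"gripper":1,"dx":-0.11,"dy":0.01,"dz":0.9,"ax":0,"ay":0,"az":0}]' 25
python3 -m handwheel '[{"gripper":0,"dx":0,"dy":0,"dz":0,"ax":0,"ay":0,"az":0},{"gripper":0,"dx":0,"dy":0,"dz":0,"ax":0,"ay":0,"az":0},{"gripper":0,"dx":0,"dy":0,"dz":0,"ax":0,"ay":0,"az":0},{"gripper":0,"dx":0,"dy":0,"dz":0,"ax":0,"ay":0,"az":0},{"gripper":0,"dx":0,"dy":0,"dz":0,"ax":0,"ay":0,"az":0},{"gripper":0,"dx":0,"dy":0,"dz":0,"ax":0,"ay":0,"az":0},{"gripper":0,"dx":0,"dy":0,"dz":0,"ax":0,"ay":0,"az":0},{"gripper":0,"dx":0,"dy":0,"dz":0,"ax":0,"ay":0,"az":0}]'
```

```text
time_s: 3.4
eef_pos: [0.6411, -0.0933, 0.0246]
ee_rot: [-3.139, -0.001, 1.572]
wrist_force: [-0.8, -0.1, 0.2]
width: 0.094
finger_force: 0.0
time_s: 4.2
eef_pos: [0.6415, -0.0947, 0.0266]
ee_rot: [-3.141, 0.0, 1.571]
wrist_force: [-3.3, -0.3, 6.5]
width: 0.0655
finger_force: 24.8
```

The ring is gripped, with a width of 65.5 mm. Next I lift it, carry it most of the way and look at the giant former from the wrist camera.

```bash
python3 -m handwheel '[{"gripper":0,"dx":0,"dy":0,"dz":-0.05,"ax":0,"ay":0,"az":0},{"gripper":0,"dx":0,"dy":0,"dz":-0.2,"ax":0,"ay":0,"az":0},{"gripper":0,"dx":0,"dy":0,"dz":-0.4,"ax":0,"ay":0,"az":0},{"gripper":0,"dx":0,"dy":0,"dz":-0.6,"ax":0,"ay":0,"az":0},{"gripper":0,"dx":0,"dy":0,"dz":-0.75,"ax":0,"ay":0,"az":0},{"gripper":0,"dx":0,"dy":0,"dz":-0.85,"ax":0,"ay":0,"az":0},{"gripper":0,"dx":0,"dy":0,"dz":-0.9,"ax":0,"ay":0,"az":0},{"gripper":0,"dx":0,"dy":0,"dz":-0.9,"ax":0,"ay":0,"az":0}]'
python3 -m handwheel '[{"gripper":0,"dx":0.08,"dy":-0.06,"dz":0,"ax":0,"ay":0,"az":0},{"gripper":0,"dx":0.2,"dy":-0.16,"dz":0,"ax":0,"ay":0,"az":0},{"gripper":0,"dx":0.35,"dy":-0.27,"dz":0,"ax":0,"ay":0,"az":0},{"gripper":0,"dx":0.5,"dy":-0.39,"dz":0,"ax":0,"ay":0,"az":0},{"gripper":0,"dx":0.65,"dy":-0.5,"dz":0,"ax":0,"ay":0,"az":0},{"gripper":0,"dx":0.78,"dy":-0.6,"dz":0,"ax":0,"ay":0,"az":0},{"gripper":0,"dx":0.86,"dy":-0.67,"dz":0,"ax":0,"ay":0,"az":0},{"gripper":0,"dx":0.9,"dy":-0.7,"dz":0,"ax":0,"ay":0,"az":0}]'
python3 -m handwheel '[{"gripper":0,"dx":0.06,"dy":-0.06,"dz":0,"ax":0,"ay":0,"az":0},{"gripper":0,"dx":0.17,"dy":-0.17,"dz":0,"ax":0,"ay":0,"az":0},{"gripper":0,"dx":0.3,"dy":-0.3,"dz":0,"ax":0,"ay":0,"az":0},{"gripper":0,"dx":0.43,"dy":-0.43,"dz":0,"ax":0,"ay":0,"az":0},{"gripper":0,"dx":0.55,"dy":-0.55,"dz":0,"ax":0,"ay":0,"az":0},{"gripper":0,"dx":0.65,"dy":-0.65,"dz":0,"ax":0,"ay":0,"az":0},{"gripper":0,"dx":0.7,"dy":-0.7,"dz":0,"ax":0,"ay":0,"az":0},{"gripper":0,"dx":0.7,"dy":-0.7,"dz":0,"ax":0,"ay":0,"az":0}]'
python3 look.py fg .3623 .2837 .005 88
```

```text
time_s: 5.0
eef_pos: [0.6431, -0.0947, 0.2069]
ee_rot: [3.138, 0.001, 1.571]
wrist_force: [0.1, 0.1, -4.5]
width: 0.0656
finger_force: 24.7
time_s: 5.8
eef_pos: [0.4996, 0.0868, 0.204]
ee_rot: [-3.138, -0.0, 1.573]
wrist_force: [-0.1, -0.4, -3.4]
width: 0.0655
finger_force: 24.7
time_s: 6.6
eef_pos: [0.3608, 0.2262, 0.2051]
ee_rot: [-3.141, -0.0, 1.573]
wrist_force: [0.2, -1.1, -2.9]
width: 0.0651
finger_force: 24.7
tcp [0.3608 0.2262 0.2051] [-3.141 -0.     1.573] pred px [278.1 135.5] r 41.2
[279.75 134.25  40.55] [0.3641 0.285  0.005 ]
[285.75 239.25  44.15] [0.3714 0.1656 0.005 ]
[275.25 240.75  44.15] [0.3592 0.1638 0.005 ]
[248.25 278.25  42.5 ] [0.3267 0.1156 0.005 ]
```

View pics/fg.png

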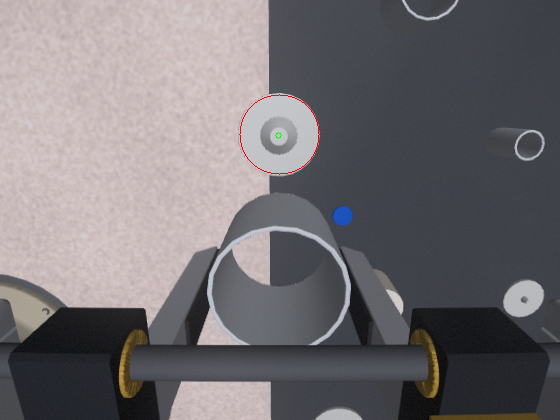

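The former is at (279,134) px, which gives (0.363, 0.2845), and the ring hangs upright in the grip with its rim centre at about (279,288). The lift was 0.9 of full scale, so 0.875 down puts the ring flush on the 5 mm flange. I'll go 0.87 and release.

```bash
python3 -m handwheel '[{"gripper":0,"dx":0.14,"dy":0.01,"dz":0,"ax":0,"ay":0,"az":0},{"gripper":0,"dx":0.285,"dy":0.01,"dz":0.1,"ax":0,"ay":0,"az":0},{"gripper":0,"dx":0.285,"dy":0.01,"dz":0.3,"ax":0,"ay":0,"az":0},{"gripper":0,"dx":0.285,"dy":0.01,"dz":0.5,"ax":0,"ay":0,"az":0},{"gripper":0,"dx":0.285,"dy":0.01,"dz":0.7,"ax":0,"ay":0,"az":0},{"gripper":0,"dx":0.285,"dy":0.01,"dz":0.82,"ax":0,"ay":0,"az":0},{"gripper":0,"dx":0.285,"dy":0.01,"dz":0.86,"ax":0,"ay":0,"az":0},{"gripper":0,"dx":0.285,"dy":0.01,"dz":0.87,"ax":0,"ay":0,"az":0}]'
python3 -m handwheel '[{"gripper":0,"dx":0,"dy":0,"dz":0,"ax":0,"ay":0,"az":0},{"gripper":0,"dx":0,"dy":0,"dz":0,"ax":0,"ay":0,"az":0},{"gripper":1,"dx":0,"dy":0,"dz":0,"ax":0,"ay":0,"az":0},{"gripper":1,"dx":0,"dy":0,"dz":0,"ax":0,"ay":0,"az":0},{"gripper":1,"dx":0,"dy":0,"dz":0,"ax":0,"ay":0,"az":0},{"gripper":1,"dx":0,"dy":0,"dz":0,"ax":0,"ay":0,"az":0},{"gripper":1,"dx":0,"dy":0,"dz":0,"ax":0,"ay":0,"az":0},{"gripper":1,"dx":0,"dy":0,"dz":0,"ax":0,"ay":0,"az":0}]'
```

```text
time_s: 7.45
eef_pos: [0.3644, 0.2814, 0.0311]
ee_rot: [-3.139, 0.002, 1.57]
wrist_force: [-3.8, -2.2, 6.6]
width: 0.0655
finger_force: 24.8
time_s: 8.25
eef_pos: [0.3642, 0.2825, 0.0315]
ee_rot: [3.141, -0.0, 1.571]
wrist_force: [0.4, -0.4, -0.4]
width: 0.0937
finger_force: 0.0
```

```bash
python3 -m handwheel '[{"gripper":1,"dx":0,"dy":0,"dz":-0.1,"ax":0,"ay":0,"az":0},{"gripper":1,"dx":0,"dy":0,"dz":-0.3,"ax":0,"ay":0,"az":0},{"gripper":1,"dx":0,"dy":0,"dz":-0.5,"ax":0,"ay":0,"az":0},{"gripper":1,"dx":0,"dy":0,"dz":-0.7,"ax":0,"ay":0,"az":0},{"gripper":1,"dx":0.15,"dy":0.15,"dz":-0.87,"ax":0,"ay":0,"az":0},{"gripper":1,"dx":0.3,"dy":0.3,"dz":-0.87,"ax":0,"ay":0,"az":0},{"gripper":1,"dx":0.45,"dy":0.5,"dz":-0.87,"ax":0,"ay":0,"az":0},{"gripper":1,"dx":0.55,"dy":0.63,"dz":-0.87,"ax":0,"ay":0,"az":0}]'
python3 look.py rl .4893 .4095 .06 54
python3 - <<'E'
from h import *
from cell import cams
c=cams.calibration('top');im=cams.camera('top')[:,:,::-1]
for X in((.363,.2835,.07),):
    u,v=pix(c,X).round().astype(int);print(u,v)
    a=cv2.resize(im[v-40:v+40,u-40:u+40],None,fx=5,fy=5,interpolation=2)
w=cv2.imread('pics/rl.png')
cv2.imwrite('pics/chk1.png',np.hstack([a,cv2.resize(w,(400,300))[:400] if 0 else cv2.copyMakeBorder(cv2.resize(w,(400,300)),0,100,0,0,0)]))
E
```

```text
time_s: 9.05
eef_pos: [0.4926, 0.3944, 0.2056]
ee_rot: [3.14, -0.001, 1.571]
wrist_force: [0.9, -0.1, -0.5]
width: 0.0942
finger_force: 0.0
tcp [0.4926 0.3944 0.2056] [ 3.140e+00 -1.000e-03  1.571e+00] pred px [272.3 184.8] r 28.4
[273.75 180.75  28.4 ] [0.4907 0.4134 0.06  ]
[276.75 165.75  28.25] [0.4935 0.4277 0.06  ]
[174.75 279.75  30.05] [0.388  0.3099 0.06  ]
[165.75 273.75  30.05] [0.3793 0.3167 0.06  ]
156 271
```

View pics/chk1.png

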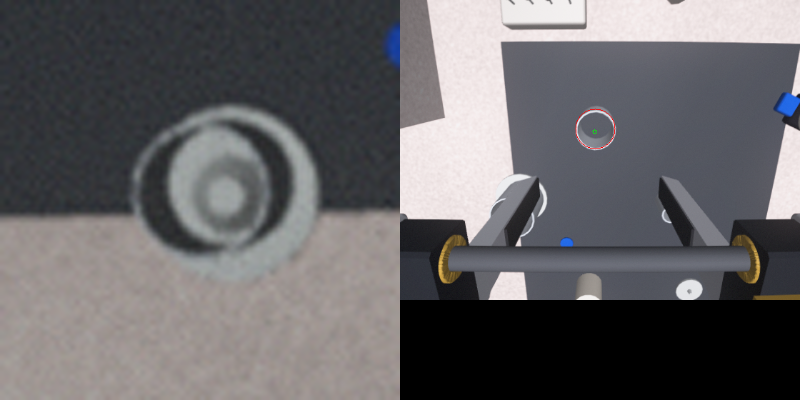

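The giant ring stands on its flange around the cone. The large ring's rim is at (274,181) in the wrist image, about (0.490, 0.412). I'll grasp it next.

```bash
python3 -m handwheel '[{"gripper":1,"dx":0.09,"dy":-0.01,"dz":0,"ax":0,"ay":0,"az":0},{"gripper":1,"dx":0.09,"dy":-0.01,"dz":0.15,"ax":0,"ay":0,"az":0},{"gripper":1,"dx":0.09,"dy":-0.01,"dz":0.3,"ax":0,"ay":0,"az":0},{"gripper":1,"dx":0.09,"dy":-0.01,"dz":0.5,"ax":0,"ay":0,"az":0},{"gripper":1,"dx":0.09,"dy":-0.01,"dz":0.7,"ax":0,"ay":0,"az":0},{"gripper":1,"dx":0.09,"dy":-0.01,"dz":0.85,"ax":0,"ay":0,"az":0},{"gripper":1,"dx":0.09,"dy":-0.01,"dz":0.9,"ax":0,"ay":0,"az":0},{"gripper":1,"dx":0.09,"dy":-0.01,"dz":0.9,"ax":0,"ay":0,"az":0}]' 25
python3 -m handwheel '[{"gripper":0,"dx":0,"dy":0,"dz":0,"ax":0,"ay":0,"az":0},{"gripper":0,"dx":0,"dy":0,"dz":0,"ax":0,"ay":0,"az":0},{"gripper":0,"dx":0,"dy":0,"dz":0,"ax":0,"ay":0,"az":0},{"gripper":0,"dx":0,"dy":0,"dz":0,"ax":0,"ay":0,"az":0},{"gripper":0,"dx":0,"dy":0,"dz":0,"ax":0,"ay":0,"az":0},{"gripper":0,"dx":0,"dy":0,"dz":0,"ax":0,"ay":0,"az":0},{"gripper":0,"dx":0,"dy":0,"dz":0,"ax":0,"ay":0,"az":0},{"gripper":0,"dx":0,"dy":0,"dz":0,"ax":0,"ay":0,"az":0}]'
```

```text
time_s: 9.95
eef_pos: [0.4864, 0.4101, 0.0246]
ee_rot: [-3.139, 0.001, 1.571]
wrist_force: [-0.7, 0.7, 0.2]
width: 0.0941
finger_force: 0.0
time_s: 10.75
eef_pos: [0.4882, 0.4105, 0.026]
ee_rot: [3.141, -0.0, 1.571]
wrist_force: [-2.0, -0.2, 4.0]
width: 0.0541
finger_force: 25.0
```

```bash
python3 -m handwheel '[{"gripper":0,"dx":0,"dy":0,"dz":-0.05,"ax":0,"ay":0,"az":0},{"gripper":0,"dx":0,"dy":0,"dz":-0.2,"ax":0,"ay":0,"az":0},{"gripper":0,"dx":0,"dy":0,"dz":-0.4,"ax":0,"ay":0,"az":0},{"gripper":0,"dx":0,"dy":0,"dz":-0.6,"ax":0,"ay":0,"az":0},{"gripper":0,"dx":0,"dy":0,"dz":-0.75,"ax":0,"ay":0,"az":0},{"gripper":0,"dx":0,"dy":0,"dz":-0.85,"ax":0,"ay":0,"az":0},{"gripper":0,"dx":0,"dy":0,"dz":-0.9,"ax":0,"ay":0,"az":0},{"gripper":0,"dx":0,"dy":0,"dz":-0.9,"ax":0,"ay":0,"az":0}]'
python3 -m handwheel '[{"gripper":0,"dx":-0.08,"dy":0,"dz":0,"ax":0,"ay":0,"az":0},{"gripper":0,"dx":-0.2,"dy":-0.02,"dz":0,"ax":0,"ay":0,"az":0},{"gripper":0,"dx":-0.32,"dy":-0.03,"dz":0,"ax":0,"ay":0,"az":0},{"gripper":0,"dx":-0.45,"dy":-0.04,"dz":0,"ax":0,"ay":0,"az":0},{"gripper":0,"dx":-0.57,"dy":-0.05,"dz":0,"ax":0,"ay":0,"az":0},{"gripper":0,"dx":-0.69,"dy":-0.06,"dz":0,"ax":0,"ay":0,"az":0},{"gripper":0,"dx":-0.8,"dy":-0.07,"dz":0,"ax":0,"ay":0,"az":0},{"gripper":0,"dx":-0.9,"dy":-0.07,"dz":0,"ax":0,"ay":0,"az":0}]'
python3 -m handwheel '[{"gripper":0,"dx":-0.12,"dy":0,"dz":0,"ax":0,"ay":0,"az":0},{"gripper":0,"dx":-0.24,"dy":-0.02,"dz":0,"ax":0,"ay":0,"az":0},{"gripper":0,"dx":-0.36,"dy":-0.03,"dz":0,"ax":0,"ay":0,"az":0},{"gripper":0,"dx":-0.48,"dy":-0.04,"dz":0,"ax":0,"ay":0,"az":0},{"gripper":0,"dx":-0.6,"dy":-0.05,"dz":0,"ax":0,"ay":0,"az":0},{"gripper":0,"dx":-0.7,"dy":-0.06,"dz":0,"ax":0,"ay":0,"az":0},{"gripper":0,"dx":-0.8,"dy":-0.07,"dz":0,"ax":0,"ay":0,"az":0},{"gripper":0,"dx":-0.9,"dy":-0.07,"dz":0,"ax":0,"ay":0,"az":0}]'
python3 -m handwheel '[{"gripper":0,"dx":-0.12,"dy":0,"dz":0,"ax":0,"ay":0,"az":0},{"gripper":0,"dx":-0.26,"dy":-0.02,"dz":0,"ax":0,"ay":0,"az":0},{"gripper":0,"dx":-0.4,"dy":-0.03,"dz":0,"ax":0,"ay":0,"az":0},{"gripper":0,"dx":-0.55,"dy":-0.04,"dz":0,"ax":0,"ay":0,"az":0},{"gripper":0,"dx":-0.7,"dy":-0.05,"dz":0,"ax":0,"ay":0,"az":0},{"gripper":0,"dx":-0.8,"dy":-0.06,"dz":0,"ax":0,"ay":0,"az":0},{"gripper":0,"dx":-0.86,"dy":-0.06,"dz":0,"ax":0,"ay":0,"az":0},{"gripper":0,"dx":-0.86,"dy":-0.06,"dz":0,"ax":0,"ay":0,"az":0}]'
```

```text
time_s: 11.55
eef_pos: [0.4887, 0.4107, 0.2066]
ee_rot: [3.14, -0.001, 1.571]
wrist_force: [-0.1, 0.3, -2.2]
width: 0.0539
finger_force: 25.0
time_s: 12.35
eef_pos: [0.4722, 0.2278, 0.2035]
ee_rot: [-3.137, 0.002, 1.57]
wrist_force: [0.0, -0.1, -2.5]
width: 0.0538
finger_force: 25.0
time_s: 13.15
eef_pos: [0.4578, 0.0488, 0.2036]
ee_rot: [-3.137, 0.0, 1.57]
wrist_force: [-0.3, -0.3, -2.4]
width: 0.0535
finger_force: 25.0
time_s: 13.95
eef_pos: [0.4471, -0.1227, 0.2043]
ee_rot: [-3.139, -0.001, 1.568]
wrist_force: [0.7, -0.7, -2.3]
width: 0.0535
finger_force: 25.0
```

```bash
python3 -m handwheel '[{"gripper":0,"dx":0,"dy":0,"dz":0,"ax":0,"ay":0,"az":0},{"gripper":0,"dx":0,"dy":0,"dz":0.1,"ax":0,"ay":0,"az":0},{"gripper":0,"dx":0,"dy":0,"dz":0.3,"ax":0,"ay":0,"az":0},{"gripper":0,"dx":0,"dy":0,"dz":0.5,"ax":0,"ay":0,"az":0},{"gripper":0,"dx":0,"dy":0,"dz":0.7,"ax":0,"ay":0,"az":0},{"gripper":0,"dx":0,"dy":0,"dz":0.82,"ax":0,"ay":0,"az":0},{"gripper":0,"dx":0,"dy":0,"dz":0.86,"ax":0,"ay":0,"az":0},{"gripper":0,"dx":0,"dy":0,"dz":0.87,"ax":0,"ay":0,"az":0}]'
python3 -m handwheel '[{"gripper":0,"dx":0,"dy":0,"dz":0,"ax":0,"ay":0,"az":0},{"gripper":0,"dx":0,"dy":0,"dz":0,"ax":0,"ay":0,"az":0},{"gripper":1,"dx":0,"dy":0,"dz":0,"ax":0,"ay":0,"az":0},{"gripper":1,"dx":0,"dy":0,"dz":0,"ax":0,"ay":0,"az":0},{"gripper":1,"dx":0,"dy":0,"dz":0,"ax":0,"ay":0,"az":0},{"gripper":1,"dx":0,"dy":0,"dz":0,"ax":0,"ay":0,"az":0},{"gripper":1,"dx":0,"dy":0,"dz":0,"ax":0,"ay":0,"az":0},{"gripper":1,"dx":0,"dy":0,"dz":0,"ax":0,"ay":0,"az":0}]'
python3 -m handwheel '[{"gripper":1,"dx":0,"dy":0,"dz":-0.1,"ax":0,"ay":0,"az":0},{"gripper":1,"dx":0,"dy":0,"dz":-0.3,"ax":0,"ay":0,"az":0},{"gripper":1,"dx":0,"dy":0,"dz":-0.5,"ax":0,"ay":0,"az":0},{"gripper":1,"dx":0,"dy":0,"dz":-0.7,"ax":0,"ay":0,"az":0},{"gripper":1,"dx":-0.15,"dy":0.05,"dz":-0.87,"ax":0,"ay":0,"az":0},{"gripper":1,"dx":-0.35,"dy":0.1,"dz":-0.87,"ax":0,"ay":0,"az":0},{"gripper":1,"dx":-0.55,"dy":0.15,"dz":-0.87,"ax":0,"ay":0,"az":0},{"gripper":1,"dx":-0.75,"dy":0.18,"dz":-0.87,"ax":0,"ay":0,"az":0}]'
python3 -m handwheel '[{"gripper":1,"dx":-0.15,"dy":0.05,"dz":0,"ax":0,"ay":0,"az":0},{"gripper":1,"dx":-0.35,"dy":0.1,"dz":0,"ax":0,"ay":0,"az":0},{"gripper":1,"dx":-0.55,"dy":0.15,"dz":0,"ax":0,"ay":0,"az":0},{"gripper":1,"dx":-0.7,"dy":0.2,"dz":0,"ax":0,"ay":0,"az":0},{"gripper":1,"dx":-0.75,"dy":0.2,"dz":0,"ax":0,"ay":0,"az":0},{"gripper":1,"dx":-0.75,"dy":0.2,"dz":0,"ax":0,"ay":0,"az":0},{"gripper":1,"dx":-0.75,"dy":0.2,"dz":0,"ax":0,"ay":0,"az":0},{"gripper":1,"dx":-0.75,"dy":0.2,"dz":0,"ax":0,"ay":0,"az":0}]'
python3 look.py rm .5236 -.4456 .055 42
python3 - <<'E'
from h import *
from cell import cams
c=cams.calibration('top');im=cams.camera('top')[:,:,::-1]
u,v=pix(c,(.4475,-.1205,.065)).round().astype(int)
a=cv2.resize(im[v-40:v+40,u-40:u+40],None,fx=5,fy=5,interpolation=2)
w=cv2.imread('pics/rm.png')
cv2.imwrite('pics/chk2.png',np.hstack([a,cv2.copyMakeBorder(cv2.resize(w,(400,300)),0,100,0,0,0)]))
E
```

```text
time_s: 14.75
eef_pos: [0.4477, -0.1204, 0.0311]
ee_rot: [-3.14, -0.001, 1.572]
wrist_force: [1.0, 0.2, -2.4]
width: 0.0536
finger_force: 25.0
time_s: 15.55
eef_pos: [0.4482, -0.1216, 0.0315]
ee_rot: [3.141, -0.0, 1.571]
wrist_force: [0.4, 0.9, 0.2]
width: 0.0937
finger_force: 0.0
time_s: 16.35
eef_pos: [0.4848, -0.273, 0.2059]
ee_rot: [3.14, 0.0, 1.571]
wrist_force: [1.1, 0.6, -0.0]
width: 0.0937
finger_force: 0.0
time_s: 17.15
eef_pos: [0.5239, -0.4198, 0.2058]
ee_rot: [-3.141, -0.001, 1.572]
wrist_force: [-1.3, -0.1, -0.1]
width: 0.0936
finger_force: 0.0
tcp [ 0.5239 -0.4198  0.2058] [-3.141e+00 -1.000e-03  1.572e+00] pred px [275.9 224. ] r 21.1
[275.25 221.25  21.1 ] [ 0.523  -0.4428  0.055 ]
[134.25  74.25  22.15] [ 0.397 -0.305  0.055]
```

View pics/chk2.png

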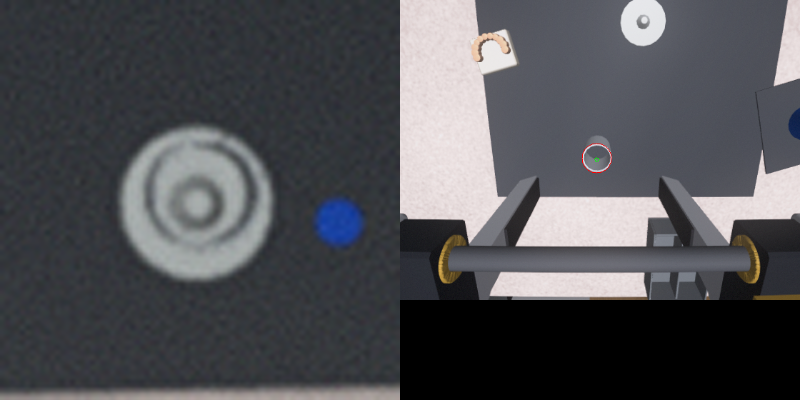

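The large ring is seated around its cone. The medium ring's rim is at (275,221) in the wrist image, giving (0.523, −0.444). I'll grasp it, carry it towards its former and look.

```bash
python3 -m handwheel '[{"gripper":1,"dx":-0.12,"dy":0,"dz":0,"ax":0,"ay":0,"az":0},{"gripper":1,"dx":-0.12,"dy":0,"dz":0.15,"ax":0,"ay":0,"az":0},{"gripper":1,"dx":-0.12,"dy":0,"dz":0.3,"ax":0,"ay":0,"az":0},{"gripper":1,"dx":-0.12,"dy":0,"dz":0.5,"ax":0,"ay":0,"az":0},{"gripper":1,"dx":-0.12,"dy":0,"dz":0.7,"ax":0,"ay":0,"az":0},{"gripper":1,"dx":-0.12,"dy":0,"dz":0.85,"ax":0,"ay":0,"az":0},{"gripper":1,"dx":-0.12,"dy":0,"dz":0.9,"ax":0,"ay":0,"az":0},{"gripper":1,"dx":-0.12,"dy":0,"dz":0.9,"ax":0,"ay":0,"az":0}]' 25
python3 -m handwheel '[{"gripper":0,"dx":0,"dy":0,"dz":0,"ax":0,"ay":0,"az":0},{"gripper":0,"dx":0,"dy":0,"dz":0,"ax":0,"ay":0,"az":0},{"gripper":0,"dx":0,"dy":0,"dz":0,"ax":0,"ay":0,"az":0},{"gripper":0,"dx":0,"dy":0,"dz":0,"ax":0,"ay":0,"az":0},{"gripper":0,"dx":0,"dy":0,"dz":0,"ax":0,"ay":0,"az":0},{"gripper":0,"dx":0,"dy":0,"dz":0,"ax":0,"ay":0,"az":0},{"gripper":0,"dx":0,"dy":0,"dz":0,"ax":0,"ay":0,"az":0},{"gripper":0,"dx":0,"dy":0,"dz":0,"ax":0,"ay":0,"az":0}]'
python3 -m handwheel '[{"gripper":0,"dx":0,"dy":0,"dz":-0.05,"ax":0,"ay":0,"az":0},{"gripper":0,"dx":0,"dy":0,"dz":-0.2,"ax":0,"ay":0,"az":0},{"gripper":0,"dx":0,"dy":0,"dz":-0.4,"ax":0,"ay":0,"az":0},{"gripper":0,"dx":0,"dy":0,"dz":-0.6,"ax":0,"ay":0,"az":0},{"gripper":0,"dx":0,"dy":0,"dz":-0.75,"ax":0,"ay":0,"az":0},{"gripper":0,"dx":0,"dy":0,"dz":-0.85,"ax":0,"ay":0,"az":0},{"gripper":0,"dx":0,"dy":0,"dz":-0.9,"ax":0,"ay":0,"az":0},{"gripper":0,"dx":0,"dy":0,"dz":-0.9,"ax":0,"ay":0,"az":0}]'
python3 -m handwheel '[{"gripper":0,"dx":0.06,"dy":0.03,"dz":0,"ax":0,"ay":0,"az":0},{"gripper":0,"dx":0.17,"dy":0.08,"dz":0,"ax":0,"ay":0,"az":0},{"gripper":0,"dx":0.3,"dy":0.15,"dz":0,"ax":0,"ay":0,"az":0},{"gripper":0,"dx":0.43,"dy":0.21,"dz":0,"ax":0,"ay":0,"az":0},{"gripper":0,"dx":0.55,"dy":0.27,"dz":0,"ax":0,"ay":0,"az":0},{"gripper":0,"dx":0.62,"dy":0.31,"dz":0,"ax":0,"ay":0,"az":0},{"gripper":0,"dx":0.65,"dy":0.32,"dz":0,"ax":0,"ay":0,"az":0},{"gripper":0,"dx":0.65,"dy":0.32,"dz":0,"ax":0,"ay":0,"az":0}]'
python3 look.py fm .5875 -.258 .005 64
```

```text
time_s: 18.05
eef_pos: [0.5237, -0.4443, 0.0244]
ee_rot: [-3.14, -0.002, 1.571]
wrist_force: [-0.3, 0.5, 0.8]
width: 0.0941
finger_force: 0.0
time_s: 18.85
eef_pos: [0.5238, -0.4455, 0.0255]
ee_rot: [-3.141, -0.0, 1.571]
wrist_force: [-1.4, -0.2, 2.3]
width: 0.0417
finger_force: 25.0
time_s: 19.65
eef_pos: [0.5248, -0.446, 0.2071]
ee_rot: [3.139, 0.002, 1.571]
wrist_force: [0.2, -0.1, -1.0]
width: 0.0417
finger_force: 25.0
time_s: 20.45
eef_pos: [0.5882, -0.3147, 0.2046]
ee_rot: [-3.14, -0.001, 1.572]
wrist_force: [0.3, 0.3, -1.1]
width: 0.042
finger_force: 25.0
tcp [ 0.5882 -0.3147  0.2046] [-3.140e+00 -1.000e-03  1.572e+00] pred px [276.1 136.4] r 30.0
[276.75 135.75  30.45] [ 0.5882 -0.2573  0.005 ]
[279.75 242.25  32.1 ] [ 0.5917 -0.3787  0.005 ]
[272.25 281.25  32.1 ] [ 0.5828 -0.4289  0.005 ]
[284.25 282.75  32.1 ] [ 0.5972 -0.4308  0.005 ]
```

View pics/fm.png

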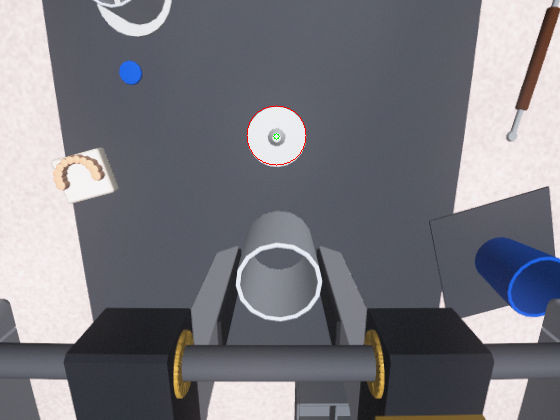

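The former is at (276,136), about (0.588, −0.258), and the ring is upright in the grip. I'll place it, release it and go on to the small ring.

```bash
python3 -m handwheel '[{"gripper":0,"dx":0.14,"dy":0,"dz":0,"ax":0,"ay":0,"az":0},{"gripper":0,"dx":0.28,"dy":0,"dz":0.1,"ax":0,"ay":0,"az":0},{"gripper":0,"dx":0.28,"dy":0,"dz":0.3,"ax":0,"ay":0,"az":0},{"gripper":0,"dx":0.28,"dy":0,"dz":0.5,"ax":0,"ay":0,"az":0},{"gripper":0,"dx":0.28,"dy":0,"dz":0.7,"ax":0,"ay":0,"az":0},{"gripper":0,"dx":0.28,"dy":0,"dz":0.82,"ax":0,"ay":0,"az":0},{"gripper":0,"dx":0.28,"dy":0,"dz":0.86,"ax":0,"ay":0,"az":0},{"gripper":0,"dx":0.28,"dy":0,"dz":0.87,"ax":0,"ay":0,"az":0}]'
python3 -m handwheel '[{"gripper":0,"dx":0,"dy":0,"dz":0,"ax":0,"ay":0,"az":0},{"gripper":0,"dx":0,"dy":0,"dz":0,"ax":0,"ay":0,"az":0},{"gripper":1,"dx":0,"dy":0,"dz":0,"ax":0,"ay":0,"az":0},{"gripper":1,"dx":0,"dy":0,"dz":0,"ax":0,"ay":0,"az":0},{"gripper":1,"dx":0,"dy":0,"dz":0,"ax":0,"ay":0,"az":0},{"gripper":1,"dx":0,"dy":0,"dz":0,"ax":0,"ay":0,"az":0},{"gripper":1,"dx":0,"dy":0,"dz":0,"ax":0,"ay":0,"az":0},{"gripper":1,"dx":0,"dy":0,"dz":0,"ax":0,"ay":0,"az":0}]'
python3 -m handwheel '[{"gripper":1,"dx":0,"dy":0,"dz":-0.1,"ax":0,"ay":0,"az":0},{"gripper":1,"dx":0,"dy":0,"dz":-0.3,"ax":0,"ay":0,"az":0},{"gripper":1,"dx":0,"dy":0,"dz":-0.5,"ax":0,"ay":0,"az":0},{"gripper":1,"dx":0,"dy":0,"dz":-0.7,"ax":0,"ay":0,"az":0},{"gripper":1,"dx":0.15,"dy":0,"dz":-0.87,"ax":0,"ay":0,"az":0},{"gripper":1,"dx":0.35,"dy":0,"dz":-0.87,"ax":0,"ay":0,"az":0},{"gripper":1,"dx":0.55,"dy":0,"dz":-0.87,"ax":0,"ay":0,"az":0},{"gripper":1,"dx":0.75,"dy":0,"dz":-0.87,"ax":0,"ay":0,"az":0}]'
python3 -m handwheel '[{"gripper":1,"dx":0.2,"dy":0.01,"dz":0,"ax":0,"ay":0,"az":0},{"gripper":1,"dx":0.4,"dy":0.02,"dz":0,"ax":0,"ay":0,"az":0},{"gripper":1,"dx":0.6,"dy":0.03,"dz":0,"ax":0,"ay":0,"az":0},{"gripper":1,"dx":0.8,"dy":0.04,"dz":0,"ax":0,"ay":0,"az":0},{"gripper":1,"dx":1,"dy":0.04,"dz":0,"ax":0,"ay":0,"az":0},{"gripper":1,"dx":1,"dy":0.04,"dz":0,"ax":0,"ay":0,"az":0},{"gripper":1,"dx":1,"dy":0.04,"dz":0,"ax":0,"ay":0,"az":0},{"gripper":1,"dx":1,"dy":0.04,"dz":0,"ax":0,"ay":0,"az":0}]'
python3 -m handwheel '[{"gripper":1,"dx":0.2,"dy":0.01,"dz":0,"ax":0,"ay":0,"az":0},{"gripper":1,"dx":0.4,"dy":0.02,"dz":0,"ax":0,"ay":0,"az":0},{"gripper":1,"dx":0.6,"dy":0.03,"dz":0,"ax":0,"ay":0,"az":0},{"gripper":1,"dx":0.75,"dy":0.04,"dz":0,"ax":0,"ay":0,"az":0},{"gripper":1,"dx":0.82,"dy":0.04,"dz":0,"ax":0,"ay":0,"az":0},{"gripper":1,"dx":0.82,"dy":0.04,"dz":0,"ax":0,"ay":0,"az":0},{"gripper":1,"dx":0.82,"dy":0.04,"dz":0,"ax":0,"ay":0,"az":0},{"gripper":1,"dx":0.82,"dy":0.04,"dz":0,"ax":0,"ay":0,"az":0}]'
python3 look.py rs .6036 .2762 .05 30
python3 - <<'E'
from h import *
from cell import cams
c=cams.calibration('top');im=cams.camera('top')[:,:,::-1]
u,v=pix(c,(.588,-.258,.06)).round().astype(int)
a=cv2.resize(im[v-40:v+40,u-40:u+40],None,fx=5,fy=5,interpolation=2)
w=cv2.imread('pics/rs.png')
cv2.imwrite('pics/chk3.png',np.hstack([a,cv2.copyMakeBorder(cv2.resize(w,(400,300)),0,100,0,0,0)]))
E
```

```text
time_s: 21.3
eef_pos: [0.5875, -0.2606, 0.0311]
ee_rot: [-3.14, -0.0, 1.57]
wrist_force: [0.9, 1.1, -1.8]
width: 0.0419
finger_force: 25.0
time_s: 22.1
eef_pos: [0.5882, -0.2595, 0.0315]
ee_rot: [3.142, -0.0, 1.571]
wrist_force: [-0.4, 0.2, 0.6]
width: 0.0867
finger_force: 0.0
time_s: 22.9
eef_pos: [0.5881, -0.1083, 0.206]
ee_rot: [3.141, 0.0, 1.57]
wrist_force: [0.4, 0.9, 0.2]
width: 0.0943
finger_force: 0.0
time_s: 23.7
eef_pos: [0.5962, 0.0895, 0.2054]
ee_rot: [-3.141, 0.001, 1.57]
wrist_force: [-0.5, 0.2, 0.7]
width: 0.0937
finger_force: 0.0
time_s: 24.5
eef_pos: [0.6044, 0.2524, 0.2055]
ee_rot: [-3.142, 0.001, 1.569]
wrist_force: [0.3, 0.4, -0.3]
width: 0.094
finger_force: 0.0
tcp [0.6044 0.2524 0.2055] [-3.142e+00  1.000e-03  1.569e+00] pred px [275.3 173.6] r 15.4
[276.75 168.75  16.1 ] [0.605 0.281 0.05 ]
[332.25 315.75  16.1 ] [0.6655 0.1185 0.05  ]
[165.75 329.25  16.1 ] [0.4802 0.1012 0.05  ]
[254.25 378.75  16.1 ] [0.5777 0.0339 0.05  ]
```

View pics/chk3.png

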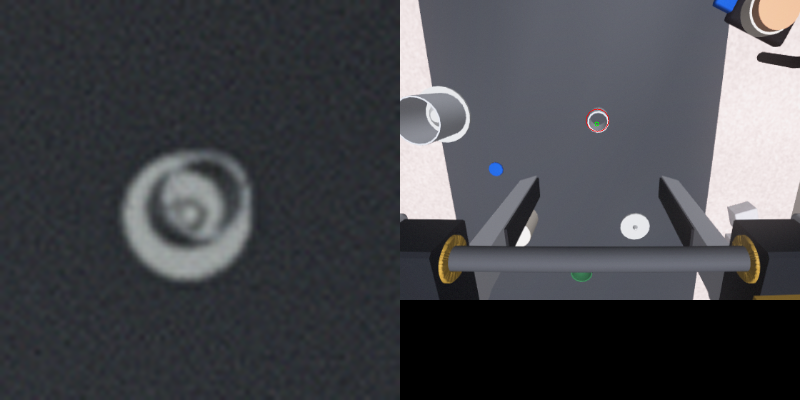

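The medium ring is seated around its cone, and the small ring is at about (0.604, 0.279). I'll grasp it and carry it to (0.669, 0.086), where both cameras put its former.

```bash
python3 -m handwheel '[{"gripper":1,"dx":0.13,"dy":0,"dz":0,"ax":0,"ay":0,"az":0},{"gripper":1,"dx":0.13,"dy":0,"dz":0.15,"ax":0,"ay":0,"az":0},{"gripper":1,"dx":0.13,"dy":0,"dz":0.3,"ax":0,"ay":0,"az":0},{"gripper":1,"dx":0.13,"dy":0,"dz":0.5,"ax":0,"ay":0,"az":0},{"gripper":1,"dx":0.13,"dy":0,"dz":0.7,"ax":0,"ay":0,"az":0},{"gripper":1,"dx":0.13,"dy":0,"dz":0.85,"ax":0,"ay":0,"az":0},{"gripper":1,"dx":0.13,"dy":0,"dz":0.92,"ax":0,"ay":0,"az":0},{"gripper":1,"dx":0.13,"dy":0,"dz":0.92,"ax":0,"ay":0,"az":0}]' 20
python3 -m handwheel '[{"gripper":0,"dx":0,"dy":0,"dz":0,"ax":0,"ay":0,"az":0},{"gripper":0,"dx":0,"dy":0,"dz":0,"ax":0,"ay":0,"az":0},{"gripper":0,"dx":0,"dy":0,"dz":0,"ax":0,"ay":0,"az":0},{"gripper":0,"dx":0,"dy":0,"dz":0,"ax":0,"ay":0,"az":0},{"gripper":0,"dx":0,"dy":0,"dz":0,"ax":0,"ay":0,"az":0},{"gripper":0,"dx":0,"dy":0,"dz":0,"ax":0,"ay":0,"az":0},{"gripper":0,"dx":0,"dy":0,"dz":0,"ax":0,"ay":0,"az":0},{"gripper":0,"dx":0,"dy":0,"dz":0,"ax":0,"ay":0,"az":0}]'
python3 -m handwheel '[{"gripper":0,"dx":0,"dy":0,"dz":0,"ax":0,"ay":0,"az":0},{"gripper":0,"dx":0,"dy":0,"dz":-0.2,"ax":0,"ay":0,"az":0},{"gripper":0,"dx":0,"dy":0,"dz":-0.4,"ax":0,"ay":0,"az":0},{"gripper":0,"dx":0,"dy":0,"dz":-0.6,"ax":0,"ay":0,"az":0},{"gripper":0,"dx":0,"dy":0,"dz":-0.75,"ax":0,"ay":0,"az":0},{"gripper":0,"dx":0,"dy":0,"dz":-0.85,"ax":0,"ay":0,"az":0},{"gripper":0,"dx":0,"dy":0,"dz":-0.92,"ax":0,"ay":0,"az":0},{"gripper":0,"dx":0,"dy":0,"dz":-0.92,"ax":0,"ay":0,"az":0}]'
python3 -m handwheel '[{"gripper":0,"dx":-0.08,"dy":0.03,"dz":0,"ax":0,"ay":0,"az":0},{"gripper":0,"dx":-0.22,"dy":0.08,"dz":0,"ax":0,"ay":0,"az":0},{"gripper":0,"dx":-0.4,"dy":0.14,"dz":0,"ax":0,"ay":0,"az":0},{"gripper":0,"dx":-0.58,"dy":0.2,"dz":0,"ax":0,"ay":0,"az":0},{"gripper":0,"dx":-0.75,"dy":0.25,"dz":0,"ax":0,"ay":0,"az":0},{"gripper":0,"dx":-0.88,"dy":0.3,"dz":0,"ax":0,"ay":0,"az":0},{"gripper":0,"dx":-0.97,"dy":0.325,"dz":0,"ax":0,"ay":0,"az":0},{"gripper":0,"dx":-0.97,"dy":0.325,"dz":0,"ax":0,"ay":0,"az":0}]'
python3 look.py fs .669 .086 .005 52
```

```text
time_s: 25.4
eef_pos: [0.603, 0.2793, 0.0196]
ee_rot: [-3.138, 0.001, 1.57]
wrist_force: [0.7, 0.3, 0.5]
width: 0.0941
finger_force: 0.0
time_s: 26.2
eef_pos: [0.6041, 0.2805, 0.0214]
ee_rot: [-3.141, -0.0, 1.571]
wrist_force: [-1.1, 0.1, 0.0]
width: 0.0336
finger_force: 0.0
time_s: 27.0
eef_pos: [0.6054, 0.2809, 0.2079]
ee_rot: [3.137, -0.002, 1.571]
wrist_force: [-0.4, -0.2, -1.3]
width: 0.0297
finger_force: 20.0
time_s: 27.8
eef_pos: [0.6693, 0.0832, 0.2039]
ee_rot: [-3.139, 0.001, 1.567]
wrist_force: [-0.1, 0.5, -0.2]
width: 0.0298
finger_force: 20.0
tcp [0.6693 0.0832 0.2039] [-3.139e+00  1.000e-03  1.567e+00] pred px [276.6 185.7] r 23.5
[276.75 185.25  23.4 ] [0.6692 0.0865 0.005 ]
[278.25 252.75  25.05] [0.6705 0.006  0.005 ]
[278.25 287.25  25.05] [ 0.6703 -0.039   0.005 ]
[101.25 171.75  21.75] [0.4751 0.1026 0.005 ]
```

View pics/fs.png

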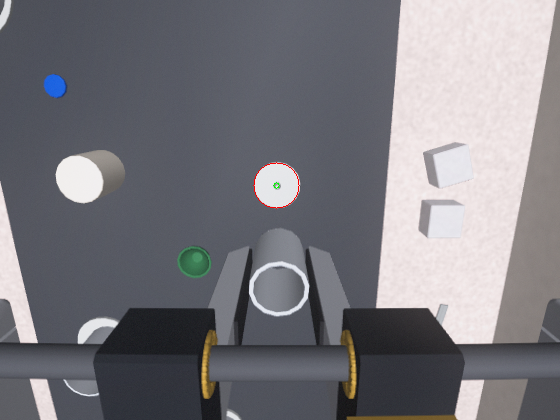

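The former is at (277,185), about (0.669, 0.0865), and the small ring is held upright. Its grip closed late, just as the lift began, so I'll check its height in the fingers from the rim.

Run:
```python
from h import *
from cell import cams
c=cams.calibration('wrist');im=cv2.imread('pics/fs.png')[258:318,245:315]
m=(im.min(2)>165).astype('uint8');cs,_=cv2.findContours(m,0,1);q=max(cs,key=cv2.contourArea)
e=cv2.fitEllipse(q);p=np.array(e[0])+[245,258];print(p,e[1])
for z in(.22,.225,.23,.234,.24):
    P=np.array([.6693,.0835,z]);d=(c['R']@P+c['t'])[2];print(z,pix(c,P).round(1),'r',.015*346.76/d,ray(c,p,z).round(4))
```

```text
[278.56357956 288.26391602] (53.43107986450195, 59.16735076904297)
0.22 [275.  279.1] r 29.040361169784383 [0.6712 0.0782 0.22  ]
0.225 [274.8 283.7] r 29.84117951748766 [0.6712 0.0809 0.225 ]
0.23 [274.7 288.5] r 30.687417157568206 [0.6712 0.0837 0.23  ]
0.234 [274.6 292.6] r 31.399766048588877 [0.6712 0.0858 0.234 ]
0.24 [274.4 299.1] r 32.53253565798938 [0.6712 0.0891 0.24  ]
```

```bash
python3 -m handwheel '[{"gripper":0,"dx":0.01,"dy":0,"dz":0.05,"ax":0,"ay":0,"az":0},{"gripper":0,"dx":0.01,"dy":0,"dz":0.2,"ax":0,"ay":0,"az":0},{"gripper":0,"dx":0.01,"dy":0,"dz":0.4,"ax":0,"ay":0,"az":0},{"gripper":0,"dx":0.01,"dy":0,"dz":0.6,"ax":0,"ay":0,"az":0},{"gripper":0,"dx":0.01,"dy":0,"dz":0.75,"ax":0,"ay":0,"az":0},{"gripper":0,"dx":0.01,"dy":0,"dz":0.82,"ax":0,"ay":0,"az":0},{"gripper":0,"dx":0.01,"dy":0,"dz":0.84,"ax":0,"ay":0,"az":0},{"gripper":0,"dx":0.01,"dy":0,"dz":0.84,"ax":0,"ay":0,"az":0}]'
python3 -m handwheel '[{"gripper":0,"dx":0,"dy":0,"dz":0.01,"ax":0,"ay":0,"az":0},{"gripper":0,"dx":0,"dy":0,"dz":0.02,"ax":0,"ay":0,"az":0},{"gripper":0,"dx":0,"dy":0,"dz":0.025,"ax":0,"ay":0,"az":0},{"gripper":0,"dx":0,"dy":0,"dz":0.025,"ax":0,"ay":0,"az":0},{"gripper":0,"dx":0,"dy":0,"dz":0.025,"ax":0,"ay":0,"az":0},{"gripper":0,"dx":0,"dy":0,"dz":0.025,"ax":0,"ay":0,"az":0},{"gripper":0,"dx":0,"dy":0,"dz":0.025,"ax":0,"ay":0,"az":0},{"gripper":0,"dx":0,"dy":0,"dz":0.025,"ax":0,"ay":0,"az":0}]'
```

```text
time_s: 28.65
eef_pos: [0.6695, 0.0894, 0.0378]
ee_rot: [3.141, -0.0, 1.572]
wrist_force: [0.6, -0.3, 0.3]
width: 0.0297
finger_force: 20.0
time_s: 29.45
eef_pos: [0.6692, 0.0884, 0.0325]
ee_rot: [3.141, -0.0, 1.571]
wrist_force: [0.5, -0.1, -0.4]
width: 0.0299
finger_force: 20.0
```

```bash
python3 -m handwheel '[{"gripper":0,"dx":-0.015,"dy":0,"dz":0,"ax":0,"ay":0,"az":0},{"gripper":0,"dx":-0.015,"dy":0,"dz":0.01,"ax":0,"ay":0,"az":0},{"gripper":0,"dx":-0.015,"dy":0,"dz":0.02,"ax":0,"ay":0,"az":0},{"gripper":0,"dx":-0.015,"dy":0,"dz":0.025,"ax":0,"ay":0,"az":0},{"gripper":0,"dx":-0.015,"dy":0,"dz":0.025,"ax":0,"ay":0,"az":0},{"gripper":0,"dx":-0.015,"dy":0,"dz":0.025,"ax":0,"ay":0,"az":0},{"gripper":0,"dx":-0.015,"dy":0,"dz":0.025,"ax":0,"ay":0,"az":0},{"gripper":0,"dx":-0.015,"dy":0,"dz":0.025,"ax":0,"ay":0,"az":0}]'
python3 -m handwheel '[{"gripper":1,"dx":0,"dy":0,"dz":0,"ax":0,"ay":0,"az":0},{"gripper":1,"dx":0,"dy":0,"dz":0,"ax":0,"ay":0,"az":0},{"gripper":1,"dx":0,"dy":0,"dz":0,"ax":0,"ay":0,"az":0},{"gripper":1,"dx":0,"dy":0,"dz":0,"ax":0,"ay":0,"az":0},{"gripper":1,"dx":0,"dy":0,"dz":0,"ax":0,"ay":0,"az":0},{"gripper":1,"dx":0,"dy":0,"dz":0,"ax":0,"ay":0,"az":0},{"gripper":1,"dx":0,"dy":0,"dz":0,"ax":0,"ay":0,"az":0},{"gripper":1,"dx":0,"dy":0,"dz":0,"ax":0,"ay":0,"az":0}]'
python3 -m handwheel '[{"gripper":1,"dx":0,"dy":0,"dz":-0.1,"ax":0,"ay":0,"az":0},{"gripper":1,"dx":0,"dy":0,"dz":-0.3,"ax":0,"ay":0,"az":0},{"gripper":1,"dx":0,"dy":0,"dz":-0.5,"ax":0,"ay":0,"az":0},{"gripper":1,"dx":0,"dy":0,"dz":-0.7,"ax":0,"ay":0,"az":0},{"gripper":1,"dx":0,"dy":-0.1,"dz":-0.89,"ax":0,"ay":0,"az":0},{"gripper":1,"dx":0,"dy":-0.3,"dz":-0.89,"ax":0,"ay":0,"az":0},{"gripper":1,"dx":0,"dy":-0.5,"dz":-0.89,"ax":0,"ay":0,"az":0},{"gripper":1,"dx":0,"dy":-0.7,"dz":-0.89,"ax":0,"ay":0,"az":0}]'
python3 -m handwheel '[{"gripper":1,"dx":0,"dy":-0.2,"dz":0,"ax":0,"ay":0,"az":0},{"gripper":1,"dx":0,"dy":-0.4,"dz":0,"ax":0,"ay":0,"az":0},{"gripper":1,"dx":0,"dy":-0.5,"dz":0,"ax":0,"ay":0,"az":0},{"gripper":1,"dx":0,"dy":-0.6,"dz":0,"ax":0,"ay":0,"az":0},{"gripper":1,"dx":0,"dy":-0.6,"dz":0,"ax":0,"ay":0,"az":0},{"gripper":1,"dx":0,"dy":-0.6,"dz":0,"ax":0,"ay":0,"az":0},{"gripper":1,"dx":0,"dy":-0.6,"dz":0,"ax":0,"ay":0,"az":0},{"gripper":1,"dx":0,"dy":-0.6,"dz":0,"ax":0,"ay":0,"az":0}]'
python3 - <<'E'
from h import *
from cell import cams
c=cams.calibration('top');im=cams.camera('top')[:,:,::-1];s=cams.camera('side')[:,:,::-1]
u,v=pix(c,(.669,.086,.05)).round().astype(int)
a=cv2.resize(im[v-25:v+25,u-25:u+25],(300,300),interpolation=2)
cv2.imwrite('pics/chk4.png',np.hstack([a,cv2.copyMakeBorder(im[60:360,50:500],0,0,0,0,0)]))
cv2.imwrite('pics/side4.png',s)
E
```

```text
time_s: 30.25
eef_pos: [0.6693, 0.0855, 0.0276]
ee_rot: [3.141, -0.0, 1.571]
wrist_force: [-0.5, 0.5, -1.4]
width: 0.0301
finger_force: 20.0
time_s: 31.05
eef_pos: [0.6692, 0.0855, 0.0275]
ee_rot: [3.142, -0.0, 1.571]
wrist_force: [-0.2, -0.7, 0.0]
width: 0.0903
finger_force: 0.0
time_s: 31.85
eef_pos: [0.5278, 0.0854, 0.2058]
ee_rot: [3.141, -0.0, 1.571]
wrist_force: [-0.6, 0.5, 0.4]
width: 0.094
finger_force: 0.0
time_s: 32.65
eef_pos: [0.4104, 0.0854, 0.2054]
ee_rot: [3.141, -0.0, 1.571]
wrist_force: [-0.2, 0.8, 0.1]
width: 0.0938
finger_force: 0.0
```

View pics/chk4.png

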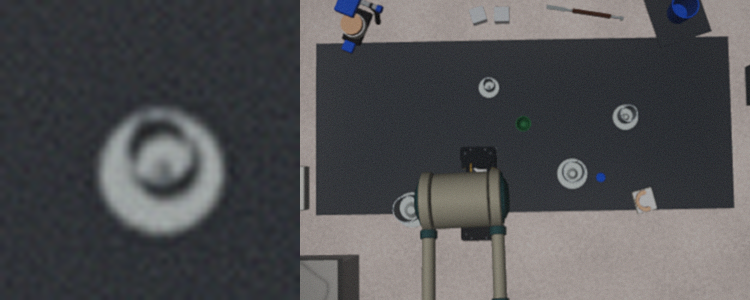

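View pics/side4.png

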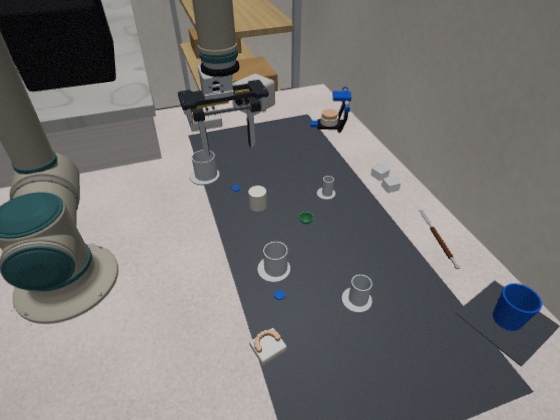

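All four rings stand upright on their formers in the side view: giant at (204,165), large at (275,260), medium at (360,290) and small at (328,187). The plaster cylinder and the cast haven't moved, and the gripper is clear.

```bash
python3 -c "
from cell import robot
print(robot.hand_in())"
```

```text
the job is handed in; nothing more can be done
None
```

All four rings stand upright on their own formers, placed from largest to smallest and let go, with the plaster cylinder and dental cast left where they were; the job is handed in at about 33 s.

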